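# Hold the pedal bin open by its foot lever, then let the lid down softly

### The arm

A 7-joint arm with a two-finger parallel gripper is mounted at the origin on the work surface. World frame = base frame: x ahead of the robot, y to its left, z up, the work surface at z = 0. Lengths are in m, angles in rad, forces in N, time in s.
With the tool pointing down it reaches from about 0.4 to 0.85 m from the base axis. Payload 4.5 kg.
Tool frame: the origin (TCP) lies at the very end of the fingers, on their centre line; the grasp point (between the pads) lies 19 mm behind it; z points along the fingers, y is the line along which they close (so a half turn about z gives the same grasp; the last joint's range is limited). The gripper opens to 88 mm and grips with 3 to 60 N. Pads are 18 mm wide; open, the fingers measure 123 mm over their backs; the gripper's body (75 mm by 187 mm) begins 45 mm behind the grasp point.
Start: joints at [-1.204, 0.689, -0.195, 1.565, 0.157, 0.902, -0.215], TCP at [0.204, 0.591, 0.218] pointing down, gripper open.
Joint ranges: [-3.01, 3.01], [-0.46, 2.08], [-1.47, 1.51], [0.13, 2.56], [-1, 4.14], [0.04, 2.09], [-2.66, 2.66]. Speed limits (rad/s): [2.57, 2.57, 3.14, 3.14, 3.14, 3.14, 3.14].

### API

Orientations are given as a unit quaternion [x, y, z, w].
In Python, from plant import r gives the robot as it stands. The module is installed in compiled form; this text tells all that it offers.
- The arm moves only by the shell command python3 -m pendant 'ROWS' [FORCE]. ROWS is JSON, one flat list of numbers, 7 for each row, row after row: the opening, from 0 (shut) to 1 (fully open), then the shift along the tool's x, y, z scaled (see below), then the turn, a rotation vector about the tool's x, y, z scaled (see below). A call has 1 to 12 rows; each row is the pose to reach, as a shift and turn from the pose commanded when the call began, along the tool's axes at that moment; what a row does not reach only later rows make up. The controller multiplies each number of a shift by 0.15 m and each number of a turn by pi/2 rad. A row lasts 1/10 s, in which the tool goes at most 50 mm and 8.59 degrees, less where a joint would pass 70% of its speed; a pose out of reach is approached as far as the arm can. A call with a number of a shift or a turn outside -1 to 1 is refused whole. A call with a gripper value outside its range is refused whole. The fingers move at their own pace and stop on an object; FORCE is the grip in N (left out, the last holds). Time passes only in rows, so rows that repeat a pose let the fingers close. It gives the time, the measured TCP pose, the force, the opening and the grip force at its end, in the units of the state.
- r.get_state(): the state, without advancing time (a new reading comes with each control period).
- r.snapshot(name): name is "scene" or "side" or "wrist"; returns a dict with "img" (420x560x3 uint8, red, green, blue), "mtx" (3x3 intrinsics, pixels), "k1" (the pictures are not rectified: a ray, as slopes to the right and down, at radius r is drawn at 1 + k1 r^2 times it, then the intrinsics apply), "cam_to_world" (4x4, takes a point from camera to world coordinates). Camera axes: x right, y up, looking along -z (the intrinsics and any distortion apply to the point x, -y, -z); pixel columns grow to the right and rows downward; lengths in m; the calibration is good to about 2 mm. A picture is of the moment at which its call begins. There is no depth.
- r.finish_job(): hands the job in; it is judged then, once.
The state is a dict: "clock": time; "q": joint angles; "qd": joint speeds; "joint_torque": joint torques, N m; "tool_pos": TCP position; "eef_rot": TCP orientation; "contact_force": force on the tool from outside, world axes, zero at the start; "moment": the same for the moment, N m; "opening": opening from 0.0 (shut) to 1.0 (fully open); "finger_force": force on a finger pad.
Only numpy, scipy, OpenCV 4.12 (cv2) and the standard library are available. Lean on these libraries where they do the work, as an engineer would, in place of code of your own. Each camera call takes 0.05 s, during which the arm holds its last target. There are 200 camera calls.

### The job

Hold the bin open for me while I look inside: with the fingertips press down the foot lever at its base until the lid stands wide open, and keep it open for at least three seconds. Then ease the lever up slowly so that the lid comes down softly and does not slam, and take the hand away. Do not touch the lid, do not shove, tip or lift the bin, press only gently, and leave everything else on the step alone.

Things in the scene. Friction and masses are not known exactly. Their poses are not given: they have to be found in the camera images.
- bin: Small round grey plastic pedal bin standing loose on the step, about 1.0 kg, 212 mm tall without its lid (246 mm with it), 152 mm across at the foot and 180 mm at the rim; wall slopes outward. Origin: centre of its underside. Its -x axis points out through the front, where the foot lever is; z is up. The lid's hinge is at the back (+x).
- bin_lid (a joint): Angle of the bin's lid about its rear hinge, rad: 0 shut, grows as it opens; from about 1.0 it stands wide open, 1.3 with the lever fully down. A rod ties it to the lever: lid angle = 4.6 x lever angle. Nothing holds it up or slows its fall but the lever.
- lever (a joint): Angle of the foot lever about its level pivot inside the foot of the bin (30 mm in front of the bin's axis, 22 mm above the step), rad: 0 at rest (up), about 0.28 fully down, a firm stop, its front edge then at the step. It goes down against 5 to 7 N at the pad at first, less as the lid rises; the lid's weight brings it back up.
- lid_cover: The lid itself: shallow grey dome 188 mm in diameter, 32 mm high, on top of the bin; swings up with its front edge first. Origin: centre of its flat underside (214 mm above the step when shut). Its rim overhangs to 94 mm in front of the bin's axis, so a gripper over the lever must lean out from the bin by 20 to 35 degrees.
- lever_pad: The foot pad of the lever, plain steel with thin black rubber ribs, 46 mm deep (out from the bin), 62 mm wide, 8 mm thick, sticking out low in front of the bin; its outer edge tipped up 7 degrees at rest. Origin: centre of its top face, 119 mm in front of the bin's axis and 37 mm above the step at rest; its inner edge is some 15 mm clear of the wall. Pressed fully, this point is about 25 mm lower.
- tray: White plastic tray 340 x 230 x 24 mm, loose, carrying the cup and the ladle. Origin: centre of its underside, long side along its x.
- cup: Plain steel cup, 74 mm across the rim, 80 mm tall, standing on the tray. Origin: centre of its underside.
- ladle: Wooden ladle lying on the tray, bowl 66 mm across and 28 mm high, handle 190 mm long towards its -x. Origin: under the centre of the bowl.
- egg_cup: White ceramic egg cup on a foot, 48 mm across, 60 mm tall, standing near the bin. Origin: centre of its underside.
- tin: Closed round tin with its metal lid on, 80 mm across, 55 mm tall, standing near the bin. Origin: centre of its underside.
- matchbox: Matchbox 56 x 37 x 16 mm lying near the bin. Origin: centre of its underside.

How it is judged:
On the way, in this order (a step that is already met when the one before it is completed fails the run):
1. the lid stands wide open (over 1.0 rad) for 3 s, held up by the fingers on the foot lever (value of joint bin_lid above 1 rad and contact force between the fingers and lever_pad above 0.5 N), for 2.9 s.
2. the lid has been let down and is shut (value of joint bin_lid below 0.06 rad), for 0.2 s.
At the end, for the whole second after the job is handed in: The lid is shut (under 0.06 rad) and the lever up again (under 0.02 rad), the bin upright and at rest within 20 mm of where it stood, and tray, cup, ladle, egg cup, tin and matchbox each within 10 mm of where they were (value of joint bin_lid below 0.06 rad and value of joint lever below 0.02 rad and angle between bin's own z axis and vertical below 0.03 rad and distance of bin from where it was at the start of the episode below 0.02 m and linear speed of bin below 0.01 m/s and distance of each of tray, cup, ladle, egg_cup, tin, matchbox from where it was at the start of the episode below 0.01 m); the robot touches nothing.
It fails at once if the lid is let drop: it closes faster than 3 rad/s (velocity of joint bin_lid below -3 rad/s).
It fails at once if the robot touches the lid (over 0.5 N) (contact force between any of the fingers, the arm and lid_cover above 0.5 N).
It fails at once if the lever is pressed with more than 40 N (contact force between the fingers and lever_pad above 40 N).
It fails at once if the bin is shoved more than 20 mm, tipped more than 0.12 rad or lifted 10 mm (distance of bin from where it was at the start of the episode above 0.02 m or angle between bin's own z axis and vertical above 0.12 rad or height (world z) of bin above 0.01 m).
It fails at once if the tray, cup, ladle, egg cup, tin or matchbox is touched (over 1 N) or moved more than 10 mm (distance of any of tray, cup, ladle, egg_cup, tin, matchbox from where it was at the start of the episode above 0.01 m or contact force between any of the fingers, the arm and tray above 1 N or contact force between any of the fingers, the arm and cup above 1 N or contact force between any of the fingers, the arm and ladle above 1 N or contact force between any of the fingers, the arm and egg_cup above 1 N or contact force between any of the fingers, the arm and tin above 1 N or contact force between any of the fingers, the arm and matchbox above 1 N).
It also fails if it takes over 48 s, if anything falls off the work surface, if the arm or the gripper's body presses on something with over 40 N, if the wrist force passes 120 N, or if a joint passes its speed limit or range.

## Working session

There is one attempt and no reset: what is moved stays moved. The work goes in short steps, Python scripts to look and compute and a shell command to move; the robot and the scene stay as the last step left them, time stands still between calls to the robot, and variables do not carry over. Pictures are saved under pics/ and viewed, at most 12 in all, crops included, and the job is handed in when it is done.

```bash
mkdir -p pics
python3 - <<'E'
from plant import r
import cv2,pickle
for n in ("scene","side"):
    s=r.snapshot(n); cv2.imwrite(f"pics/{n}0.png",s["img"][:,:,::-1]); pickle.dump(s,open(n+"0.pkl","wb"))
    print(n,s["mtx"].tolist(),s["k1"],s["cam_to_world"].round(3).tolist())
st=r.get_state(); print({k:st[k] for k in("clock","tool_pos","eef_rot","contact_force","opening")})
E
```

```text
scene [[545.0019178443714, 0.0, 281.6756130725685], [0.0, 545.0019178443714, 202.67168709670247], [0.0, 0.0, 1.0]] -0.14594307379008212 [[0.667, -0.63, 0.398, 1.089], [0.745, 0.569, -0.348, -0.347], [-0.007, 0.528, 0.849, 1.137], [0.0, 0.0, 0.0, 1.0]]
side [[483.6636320512885, 0.0, 279.0433821430118], [0.0, 483.6636320512885, 202.06253995837505], [0.0, 0.0, 1.0]] -0.16579635895932548 [[0.869, -0.442, 0.223, 0.911], [0.495, 0.781, -0.381, -0.42], [-0.005, 0.441, 0.897, 1.287], [0.0, 0.0, 0.0, 1.0]]
{'clock': 0.1, 'tool_pos': array([0.20402144, 0.59013193, 0.21760011]), 'eef_rot': array([ 1.65616006e-01,  9.86189972e-01, -8.19165708e-04, -8.13884311e-05]), 'contact_force': array([-0.06153308, -0.13225527, -0.14613703]), 'opening': 1.000569903841445}
```

View pics/scene0.png

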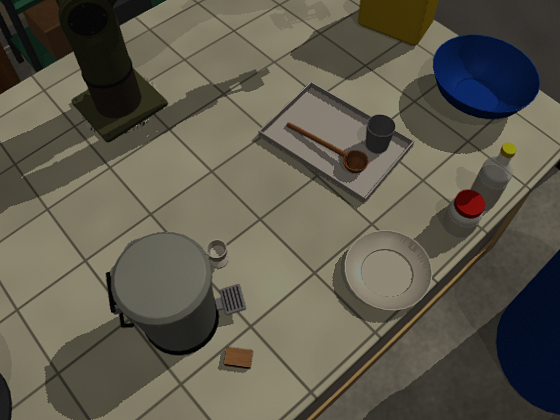

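View pics/side0.png

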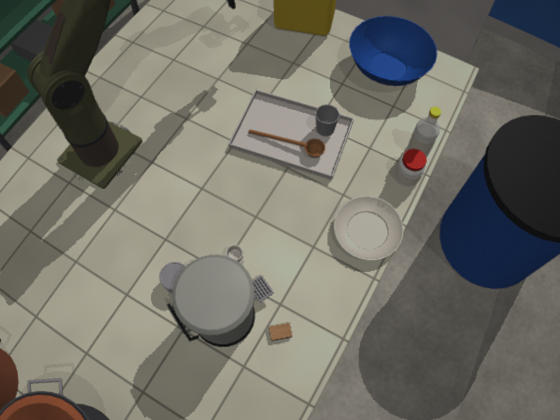

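The scene view shows the bin with its lid at (162,275), the pad at (232,299), the egg cup at (217,253) and the matchbox at (238,358). The side view shows the pad at (262,289), the egg cup at (235,254), the matchbox at (280,332) and the tin at (172,275). I'll zoom in on both to measure.

```bash
cat > h.py <<'E'
import numpy as np,cv2,pickle
def load(n): return pickle.load(open(n,"rb"))
def ray(s,px):
    k=np.array([s["k1"],0,0,0,0.])
    u=cv2.undistortPoints(np.array([[px]],float),s["mtx"],k)[0,0]
    T=s["cam_to_world"]; return T[:3,3],T[:3,:3]@np.array([u[0],-u[1],-1])
def atz(s,px,z):
    o,d=ray(s,px); return o+d*(z-o[2])/d[2]
def tri(a,pa,b,pb):
    o1,d1=ray(a,pa);o2,d2=ray(b,pb)
    t=np.linalg.lstsq(np.c_[d1,-d2],o2-o1,rcond=None)[0]
    p,q=o1+d1*t[0],o2+d2*t[1]; return (p+q)/2,np.linalg.norm(p-q)
def proj(s,P):
    T=s["cam_to_world"]; p=(np.atleast_2d(P)-T[:3,3])@T[:3,:3]; p=p*[1,-1,-1]
    return cv2.projectPoints(p,np.zeros(3),np.zeros(3),s["mtx"],np.array([s["k1"],0,0,0,0.]))[0][:,0]
E
python3 - <<'E'
from h import *
a,b=load("scene0.pkl"),load("side0.pkl")
A=cv2.resize(a["img"][220:380,95:265],None,fx=3.5,fy=3.5,interpolation=2)[:,:,::-1]
B=cv2.resize(b["img"][240:350,155:300],None,fx=4,fy=4,interpolation=2)[:,:,::-1]
cv2.imwrite("pics/a1.png",A);cv2.imwrite("pics/b1.png",B)
E
```

```text
(no output)
```

View pics/a1.png

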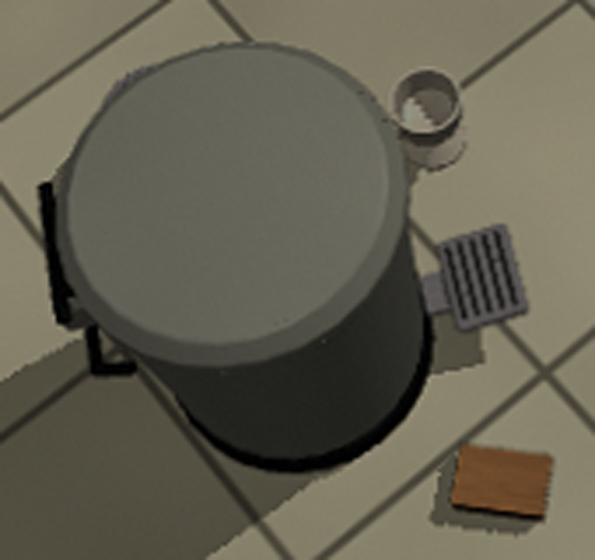

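View pics/b1.png

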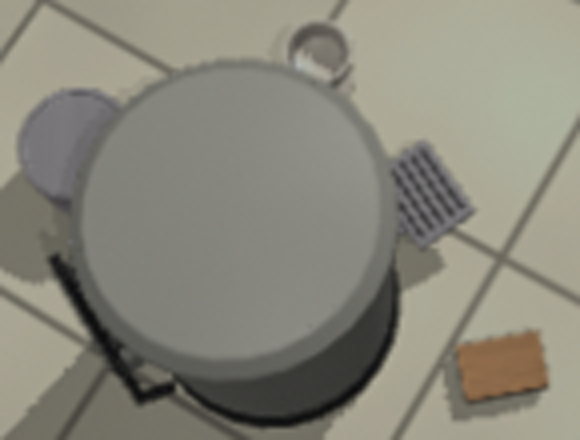

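The crops show the pad clearly. In crop A its corners are (438,243), (508,225), (526,312) and (463,330). In crop B the outer edge runs (425,140) to (474,210) and the inner corner is (425,250).

Run:
```python
from h import *
np.set_printoptions(precision=4,suppress=True)
a,b=load("scene0.pkl"),load("side0.pkl")
A=lambda x,y:((x+.5)/3.5+95-.5,(y+.5)/3.5+220-.5)
B=lambda x,y:((x+.5)/4+155-.5,(y+.5)/4+240-.5)
print("outer1",tri(a,A(508,225),b,B(425,140)),"outer2",tri(a,A(526,312),b,B(474,210)),"inner2",tri(a,A(463,330),b,B(425,250)))
c=[atz(a,A(*p),z) for p,z in(((438,243),.034),((508,225),.040),((526,312),.040),((463,330),.034))]
print("padA",c); m=np.mean(c,0);print("mean",m)
print("edges",[np.linalg.norm(c[i]-c[i-1]) for i in range(4)])
f=(c[1]-c[0]+c[2]-c[3])[:2];w=(c[1]-c[2]+c[0]-c[3])[:2];
print("front dir deg",np.degrees(np.arctan2(f[1],f[0])),"from width",np.degrees(np.arctan2(w[1],w[0])))
print("padB outer",atz(b,B(425,140),.04),atz(b,B(474,210),.04),atz(b,B(425,250),.034))
# lid rim circle (z=.214, r=.094) centre from extents
for n,s,P in (("A",a,[A(57,200),A(408,190),A(240,42),A(225,366)]),("B",b,[B(73,215),B(398,200),B(240,60),B(235,380)])):
    from scipy.optimize import least_squares
    q=np.array([atz(s,p,.216)[:2] for p in P]); 
    print(n,"lid",least_squares(lambda x:np.linalg.norm(q-x,axis=1)-.094,q.mean(0)).x)
print("egg",atz(a,A(427,102),.06),atz(b,B(318,50),.06))
print("match",atz(a,A(502,480),.016),atz(b,B(504,364),.016))
print("tin",atz(b,B(78,147),.055))
print("foot A",atz(a,A(290,470),0.0),atz(a,A(430,340),.01))
```

```text
outer1 (array([ 0.6635, -0.1   ,  0.024 ]), np.float64(3.484705796112297e-05)) outer2 (array([ 0.7188, -0.1296,  0.0341]), np.float64(0.002484834579594234)) inner2 (array([ 0.7049, -0.1687,  0.0406]), np.float64(0.001192434261155614))
padA [array([ 0.6475, -0.1426,  0.034 ]), array([ 0.6696, -0.1035,  0.04  ]), array([ 0.7211, -0.132 ,  0.04  ]), array([ 0.7025, -0.1671,  0.034 ])]
mean [ 0.6852 -0.1363  0.037 ]
edges [np.float64(0.060137187863499204), np.float64(0.04531560569183497), np.float64(0.05891683008786209), np.float64(0.04014334171333275)]
front dir deg 61.2584376246117 from width 153.56109258890385
padB outer [ 0.6666 -0.104   0.04  ] [ 0.7194 -0.1297  0.04  ] [ 0.704 -0.168  0.034]
A lid [ 0.6265 -0.2426]
B lid [ 0.6298 -0.2414]
egg [ 0.5777 -0.0925  0.06  ] [ 0.5755 -0.0904  0.06  ]
match [ 0.7852 -0.2066  0.016 ] [ 0.7848 -0.2049  0.016 ]
tin [ 0.4708 -0.2281  0.055 ]
foot A [ 0.6907 -0.298   0.    ] [ 0.6855 -0.1827  0.01  ]
```

```bash
cat > g.py <<'E'
from plant import r
import numpy as np,sys
from scipy.spatial.transform import Rotation as Ro, Slerp
np.set_printoptions(precision=3,suppress=True)
f=np.array([.467,.884,0]);f/=np.linalg.norm(f);w=np.array([-f[1],f[0],0]);Z=np.array([0,0,1.])
th=np.radians(28)
z=-np.sin(th)*f-np.cos(th)*Z; y=-w; x=np.cross(y,z); RT=Ro.from_matrix(np.c_[x,y,z])
PAD=np.array([.684,-.136,.037])
def go(p,R=RT):
    s=r.get_state();p0=np.array(s["tool_pos"]);R0=Ro.from_quat(s["eef_rot"])
    d=R0.inv().apply(np.array(p)-p0)/.15; rv=(R0.inv()*R).as_rotvec()/(np.pi/2)
    k=max(1,abs(d).max(),abs(rv).max())
    print("clock",s["clock"],"pos",p0,"q",np.array(s["q"]),"F",np.array(s["contact_force"]))
    print("shift",d,"turn",rv,"| max-frac",1/k,"-> shift",d/k,"turn",rv/k)
E
python3 -c "
from g import *
go([.46,.26,.30],Ro.from_euler('z',-50,degrees=True)*Ro.from_quat(r.get_state()['eef_rot']))
print('hover',PAD-.006*f+[0,0,.005]-.09*RT.as_matrix()[:,2])
go(PAD-.006*f+[0,0,.005]-.09*RT.as_matrix()[:,2])"
```

```text
clock 0.1 pos [0.204 0.59  0.218] q [-1.204  0.69  -0.195  1.566  0.157  0.903 -0.215] F [-0.062 -0.132 -0.146]
shift [-2.332 -1.524 -0.547] turn [0.    0.001 0.556] | max-frac 0.42883416044866085 -> shift [-1.    -0.653 -0.234] turn [0.    0.    0.238]
hover [ 0.701 -0.104  0.121]
clock 0.1 pos [0.204 0.59  0.218] q [-1.204  0.69  -0.195  1.566  0.157  0.903 -0.215] F [-0.062 -0.132 -0.146]
shift [-4.642 -3.29   0.647] turn [ 0.267 -0.228  1.073] | max-frac 0.21540328672096687 -> shift [-1.    -0.709  0.139] turn [ 0.057 -0.049  0.231]
```

```bash
python3 -m pendant '[0,-0.5,-0.33,-0.2,0,0,0.12, 0,-1,-0.65,-0.5,0,0,0.24, 0,-1,-0.65,-0.5,0,0,0.24, 0,-1,-0.65,-0.5,0,0,0.24, 0,-1,-0.65,-0.5,0,0,0.24]' 10
python3 -c "
from g import *
go([.46,.26,.30],Ro.from_euler('z',-29,degrees=True)*Ro.from_quat(r.get_state()['eef_rot']))"
```

```text
clock: 0.6
tool_pos: [0.3202, 0.4448, 0.2955]
eef_rot: [0.352, 0.936, 0.001, 0.003]
contact_force: [-0.1, 1.0, 0.1]
opening: 0.569
finger_force: 0.0
clock 0.6 pos [0.32  0.445 0.296] q [-0.97   0.492 -0.103  1.702  0.066  0.949 -0.248] F [-0.113  0.957  0.128]
shift [-1.513 -0.311 -0.024] turn [ 0.001 -0.001  0.322] | max-frac 0.6607487447124154 -> shift [-1.    -0.205 -0.016] turn [ 0.001 -0.001  0.213]
```

```bash
python3 -m pendant '[0,-0.3,-0.06,0,0,0,0.07, 0,-0.6,-0.12,0,0,0,0.14, 0,-1,-0.2,0,0,0,0.24, 0,-1,-0.2,0,0,0,0.24, 0,-1,-0.2,0,0,0,0.24]'
python3 -c "
from g import *
go([.701,-.104,.28])"
```

```text
clock: 1.1
tool_pos: [0.4094, 0.3273, 0.293]
eef_rot: [0.518, 0.855, -0.0, 0.0]
contact_force: [0.3, 0.4, 0.4]
opening: 0.119
finger_force: 0.0
clock 1.1 pos [0.409 0.327 0.293] q [-0.764  0.461  0.002  1.773 -0.     0.909 -0.282] F [0.344 0.428 0.415]
shift [-3.449  0.395  0.09 ] turn [ 0.15  -0.286  0.603] | max-frac 0.2899682716668856 -> shift [-1.     0.114  0.026] turn [ 0.044 -0.083  0.175]
```

```bash
python3 -m pendant '[0,-0.33,0.03,0,0.01,-0.03,0.06, 0,-0.66,0.07,0,0.03,-0.05,0.12, 0,-1,0.11,0,0.04,-0.08,0.18, 0,-1,0.11,0,0.04,-0.08,0.18, 0,-1,0.11,0,0.04,-0.08,0.18]'
python3 -c "
from g import *
go([.701,-.104,.28])"
```

```text
clock: 1.6
tool_pos: [0.492, 0.206, 0.2926]
eef_rot: [0.63, 0.774, -0.059, 0.037]
contact_force: [-0.5, 1.6, -0.3]
opening: 0.004
finger_force: 0.0
clock 1.6 pos [0.492 0.206 0.293] q [-0.641  0.519  0.143  1.685  0.047  1.026 -0.336] F [-0.452  1.628 -0.257]
shift [-2.278  0.956  0.342] turn [ 0.107 -0.208  0.427] | max-frac 0.4390463096844068 -> shift [-1.    0.42  0.15] turn [ 0.047 -0.092  0.187]
```

```bash
python3 -m pendant '[0,-0.33,0.14,0.05,0.02,-0.03,0.06, 0,-0.66,0.28,0.1,0.03,-0.06,0.12, 0,-1,0.42,0.15,0.05,-0.09,0.19, 0,-1,0.42,0.15,0.05,-0.09,0.19, 0,-1,0.42,0.15,0.05,-0.09,0.19]'
python3 -c "
from g import *
go([.701,-.104,.28])"
```

```text
clock: 2.1
tool_pos: [0.5841, 0.0682, 0.2873]
eef_rot: [0.734, 0.663, -0.127, 0.075]
contact_force: [-0.4, 0.0, 0.8]
opening: 0.007
finger_force: 0.0
clock 2.1 pos [0.584 0.068 0.287] q [-0.487  0.663  0.287  1.477  0.083  1.181 -0.383] F [-0.353  0.029  0.778]
shift [-1.014  0.901  0.298] turn [ 0.057 -0.117  0.236] | max-frac 0.9864720918679916 -> shift [-1.     0.889  0.294] turn [ 0.056 -0.116  0.233]
```

```bash
python3 -m pendant '[0,-0.25,0.22,0.07,0.01,-0.03,0.06, 0,-0.5,0.45,0.15,0.03,-0.06,0.12, 0,-0.75,0.67,0.22,0.04,-0.09,0.18, 0,-1,0.89,0.3,0.056,-0.116,0.236, 0,-1,0.89,0.3,0.056,-0.116,0.236, 0,-1,0.89,0.3,0.056,-0.116,0.236, 0,-1,0.89,0.3,0.056,-0.116,0.236]'
python3 -c "
from g import *
import cv2,pickle
go([.701,-.104,.121])
s=r.snapshot('wrist');cv2.imwrite('pics/w1.png',s['img'][:,:,::-1]);pickle.dump(s,open('w1.pkl','wb'))"
```

```text
clock: 2.8
tool_pos: [0.6991, -0.0987, 0.2802]
eef_rot: [0.831, 0.503, -0.205, 0.123]
contact_force: [0.2, -0.3, -0.4]
opening: 0.005
finger_force: 0.0
clock 2.8 pos [ 0.699 -0.099  0.28 ] q [-0.27   0.945  0.435  0.983  0.083  1.481 -0.464] F [ 0.241 -0.323 -0.401]
shift [0.47  0.028 0.952] turn [ 0.001 -0.004  0.002] | max-frac 1.0 -> shift [0.47  0.028 0.952] turn [ 0.001 -0.004  0.002]
```

View pics/w1.png

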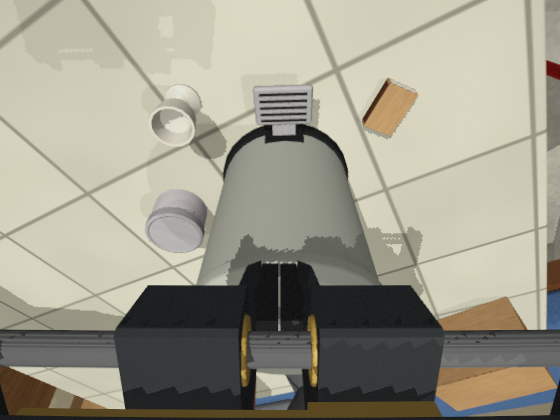

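The wrist view shows the pad at about (254..313, 86..125), centred with the bin, with the egg cup on one side and the matchbox on the other. I'll check the pad position from here.

Run:
```python
from h import *
from g import PAD,f,w
np.set_printoptions(precision=4,suppress=True)
s=load("w1.pkl")
c=np.array([atz(s,p,z) for p,z in(((254,86),.04),((313,86),.04),((312,124),.034),((257,124),.034))])
print(c,c.mean(0),"vs",PAD)
print("d in f,w mm",1e3*(c.mean(0)-PAD)@f,1e3*(c.mean(0)-PAD)@w)
o=c[0]-c[1];print("width ang",np.degrees(np.arctan2(o[1],o[0])), np.linalg.norm(o))
```

```text
[[ 0.6705 -0.1003  0.04  ]
 [ 0.7234 -0.1279  0.04  ]
 [ 0.704  -0.1701  0.034 ]
 [ 0.6498 -0.1418  0.034 ]] [ 0.6869 -0.135   0.037 ] vs [ 0.684 -0.136  0.037]
d in f,w mm 2.2467073265759705 -2.1161457139308184
width ang 152.4505290665745 0.059697649486598794
```

```bash
python3 -m pendant '[0,0.16,0.01,0.33,0,0,0, 0,0.31,0.02,0.63,0,0,0, 0,0.47,0.03,0.95,0,0,0, 0,0.47,0.03,0.95,0,0,0, 0,0.47,0.03,0.95,0,0,0, 0,0.47,0.03,0.95,0,0,0]'
python3 -c "
from g import *
go([.6827,-.1408,.055])"
```

```text
clock: 3.45
tool_pos: [0.7034, -0.1081, 0.1248]
eef_rot: [0.832, 0.501, -0.204, 0.126]
contact_force: [0.3, 0.2, 0.7]
opening: 0.007
finger_force: 0.0
clock 3.45 pos [ 0.703 -0.108  0.125] q [-0.264  1.094  0.412  1.121  0.063  1.206 -0.537] F [0.34  0.231 0.659]
shift [-0.011 -0.024  0.532] turn [ 0.004 -0.003 -0.001] | max-frac 1.0 -> shift [-0.011 -0.024  0.532] turn [ 0.004 -0.003 -0.001]
```

```bash
python3 -m pendant '[0,0,-0.01,0.18,0,0,0, 0,-0.01,-0.02,0.36,0,0,0, 0,-0.01,-0.024,0.53,0,0,0, 0,-0.01,-0.024,0.53,0,0,0, 0,-0.01,-0.024,0.53,0,0,0]'
python3 -c "
from g import *
go([.6827,-.1408,.042])"
```

```text
clock: 3.95
tool_pos: [0.6825, -0.1409, 0.0545]
eef_rot: [0.832, 0.501, -0.204, 0.126]
contact_force: [0.8, 0.7, 0.2]
opening: 0.007
finger_force: 0.0
clock 3.95 pos [ 0.682 -0.141  0.055] q [-0.232  1.149  0.403  1.232  0.067  1.034 -0.543] F [0.778 0.652 0.195]
shift [0.04  0.    0.073] turn [ 0.003 -0.003 -0.002] | max-frac 1.0 -> shift [0.04  0.    0.073] turn [ 0.003 -0.003 -0.002]
```

```bash
python3 -m pendant '[0,0.005,0,0.009,0,0,0, 0,0.009,0,0.018,0,0,0, 0,0.014,0,0.027,0,0,0, 0,0.019,0,0.035,0,0,0, 0,0.023,0,0.044,0,0,0, 0,0.028,0,0.053,0,0,0, 0,0.033,0,0.062,0,0,0, 0,0.038,0,0.071,0,0,0, 0,0.042,0,0.08,0,0,0, 0,0.047,0,0.088,0,0,0, 0,0.047,0,0.088,0,0,0, 0,0.047,0,0.088,0,0,0]'
python3 -c "
from g import *
go([.6827,-.1408,.032])"
```

```text
clock: 5.15
tool_pos: [0.6805, -0.1411, 0.0368]
eef_rot: [0.831, 0.501, -0.206, 0.125]
contact_force: [-0.4, -0.2, 0.1]
opening: 0.003
finger_force: 0.0
clock 5.15 pos [ 0.68  -0.141  0.037] q [-0.231  1.172  0.4    1.235  0.064  1.014 -0.549] F [-0.427 -0.197  0.056]
shift [0.023 0.012 0.024] turn [ 0.001 -0.001 -0.001] | max-frac 1.0 -> shift [0.023 0.012 0.024] turn [ 0.001 -0.001 -0.001]
```

```bash
python3 -m pendant '[0,0.003,0,0.006,0,0,0, 0,0.006,0,0.012,0,0,0, 0,0.009,0,0.018,0,0,0, 0,0.012,0,0.024,0,0,0, 0,0.015,0,0.03,0,0,0, 0,0.015,0,0.03,0,0,0]'
python3 -c "
from g import *
import cv2
s=r.snapshot('scene');cv2.imwrite('pics/s2.png',cv2.resize(s['img'][200:380,95:335],None,fx=3,fy=3)[:,:,::-1])
go([.6827,-.1408,.032])"
```

```text
clock: 5.75
tool_pos: [0.6803, -0.1412, 0.0316]
eef_rot: [0.831, 0.501, -0.206, 0.125]
contact_force: [-0.3, -0.1, 0.2]
opening: 0.005
finger_force: 0.0
clock 5.8 pos [ 0.68  -0.141  0.032] q [-0.23   1.179  0.399  1.235  0.063  1.007 -0.552] F [0.581 0.102 0.611]
shift [ 0.008  0.013 -0.006] turn [ 0.001 -0.001 -0.001] | max-frac 1.0 -> shift [ 0.008  0.013 -0.006] turn [ 0.001 -0.001 -0.001]
```

View pics/s2.png

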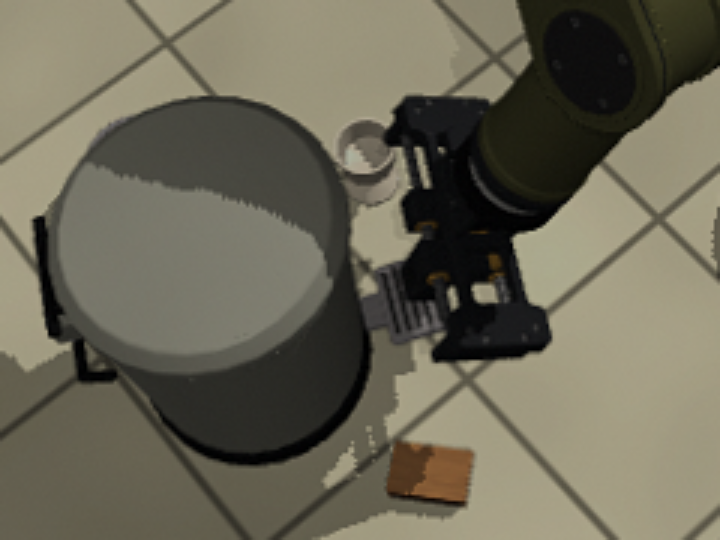

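Fingertips appear to be over the pad near (410,290) in the crop, with no force yet. I'll check the tip against the pad in the wrist view.

```bash
python3 -c "
from g import *
import cv2,pickle
s=r.snapshot('wrist');cv2.imwrite('pics/w2.png',cv2.resize(s['img'][120:320,180:380],None,fx=3,fy=3,interpolation=2)[:,:,::-1])
t=r.snapshot('side');cv2.imwrite('pics/b2.png',cv2.resize(t['img'][230:350,200:330],None,fx=4,fy=4,interpolation=2)[:,:,::-1])
print(r.get_state()['contact_force'])"
```

```text
[-0.243  0.393 -0.591]
```

View pics/w2.png

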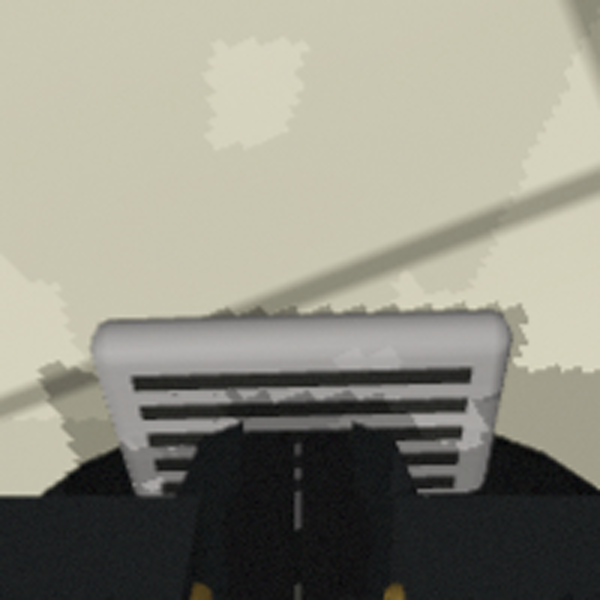

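The wrist view shows the tips centred on the pad, with their outer edge at the middle rib (row ~425 of 320..490), so contact is close. I'll keep going down gently.

```bash
python3 -m pendant '[0,0.002,0,0.004,0,0,0, 0,0.004,0,0.008,0,0,0, 0,0.006,0,0.012,0,0,0, 0,0.008,0,0.016,0,0,0, 0,0.009,0,0.018,0,0,0, 0,0.009,0,0.018,0,0,0]'
```

```text
clock: 6.5
tool_pos: [0.6803, -0.1413, 0.0287]
eef_rot: [0.831, 0.501, -0.206, 0.125]
contact_force: [-0.5, 0.7, -0.5]
opening: 0.006
finger_force: 0.0
```

```bash
python3 -m pendant '[0,0.002,0,0.004,0,0,0, 0,0.004,0,0.008,0,0,0, 0,0.006,0,0.012,0,0,0, 0,0.008,0,0.016,0,0,0, 0,0.009,0,0.018,0,0,0, 0,0.009,0,0.018,0,0,0]'
```

```text
clock: 7.1
tool_pos: [0.6804, -0.1413, 0.0257]
eef_rot: [0.831, 0.501, -0.206, 0.125]
contact_force: [-0.0, -0.8, 0.6]
opening: 0.007
finger_force: 0.1
```

```bash
python3 -c "
from g import *
from h import *
s=r.snapshot('wrist');t=r.snapshot('side')
st=r.get_state();p=np.array(st['tool_pos']);R=Ro.from_quat(st['eef_rot']).as_matrix()
pad=np.array([.6855,-.1355,.037])
pts=[p,p+.009*R[:,0],p-.009*R[:,0]]+[pad+f*a*.023+w*b*.031+Z*a*.003 for a,b in((1,1),(1,-1),(-1,-1),(-1,1))]
W,T=[x['img'][:,:,::-1].copy() for x in(s,t)]
print('wrist px',proj(s,pts));print('side px',proj(t,pts))
W=cv2.resize(W[130:330,180:380],(400,400),interpolation=2)
T=cv2.resize(T[220:360,150:290],(400,400),interpolation=2)
cv2.imwrite('pics/c3.png',np.hstack([W,T]))"
```

```text
wrist px [[277.316 264.904]
 [277.307 248.183]
 [277.325 281.146]
 [206.75  246.247]
 [355.918 246.112]
 [340.754 295.923]
 [220.89  296.05 ]]
side px [[258.46  290.213]
 [261.047 289.112]
 [255.851 291.323]
 [262.229 273.984]
 [274.541 292.863]
 [259.834 302.538]
 [247.725 283.457]]
```

View pics/c3.png

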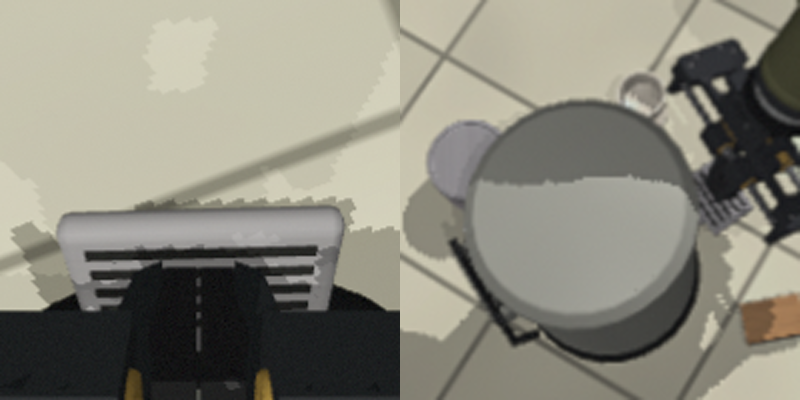

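The wrist half of the crop shows the pad's outer edge from (211,237) to (351,236), so it is deeper than predicted. The side half shows the lid still shut. I'll work out the depth gap from that.

```bash
python3 -c "
from g import *
from h import *
from scipy.optimize import least_squares
s=r.snapshot('wrist');p=np.array(r.get_state()['tool_pos'])
T=s['cam_to_world']; print('fx',s['mtx'][0,0],'tcp depth',-((p-T[:3,3])@T[:3,:3])[2],'tcp',p)
ob=np.array([[211.,237.5],[351.5,236]])
for wd in (.062,.060):
  fun=lambda v:(proj(s,[np.array([v[0],v[1],v[2]])+np.array([-np.sin(v[3]),np.cos(v[3]),0])*b*wd/2 for b in(1,-1)])-ob).ravel()
  v=least_squares(fun,[.694,-.115,.03,1.085]).x; print(wd,'outer edge mid',v,'front dist from TCP',(v[:3]-p)@f)
a,b=load('scene0.pkl'),load('side0.pkl')
"
```

```text
fx 360.5394841486653 tcp depth 0.1812429925306638 tcp [ 0.68  -0.141  0.026]
0.062 outer edge mid [ 0.694 -0.119  0.031  1.099] front dist from TCP 0.02651813500855396
0.06 outer edge mid [ 0.696 -0.115  0.035  1.099] front dist from TCP 0.030300080804958635
```

```bash
python3 -m pendant '[0,0.003,0,0.006,0,0,0, 0,0.006,0,0.012,0,0,0, 0,0.009,0,0.018,0,0,0, 0,0.009,0,0.018,0,0,0]'
```

```text
clock: 7.65
tool_pos: [0.6806, -0.1412, 0.0233]
eef_rot: [0.831, 0.501, -0.206, 0.125]
contact_force: [-1.5, 1.1, 4.3]
opening: 0.001
finger_force: 2.2
```

```bash
python3 -m pendant '[0,0.003,0,0.006,0,0,0, 0,0.006,0,0.012,0,0,0, 0,0.009,0,0.018,0,0,0, 0,0.009,0,0.018,0,0,0]'
```

```text
clock: 8.05
tool_pos: [0.6807, -0.1409, 0.0197]
eef_rot: [0.831, 0.501, -0.205, 0.125]
contact_force: [0.4, 1.7, 3.6]
opening: -0.0
finger_force: 2.1
```

Contact came at TCP z ≈ 0.024 with about 4 N. I'll press on slowly, another 11 mm.

```bash
python3 -m pendant '[0,0.003,0,0.006,0,0,0, 0,0.006,0,0.012,0,0,0, 0,0.009,0,0.018,0,0,0, 0,0.013,0,0.024,0,0,0, 0,0.016,0,0.029,0,0,0, 0,0.019,0,0.035,0,0,0, 0,0.022,0,0.041,0,0,0, 0,0.025,0,0.047,0,0,0, 0,0.028,0,0.053,0,0,0, 0,0.031,0,0.059,0,0,0, 0,0.034,0,0.065,0,0,0, 0,0.034,0,0.065,0,0,0]'
```

```text
clock: 9.25
tool_pos: [0.68, -0.1419, 0.0085]
eef_rot: [0.831, 0.501, -0.206, 0.125]
contact_force: [0.4, 1.6, 3.5]
opening: 0.007
finger_force: 1.4
```

```bash
python3 -m pendant '[0,0.003,0,0.006,0,0,0, 0,0.006,0,0.012,0,0,0, 0,0.008,0,0.015,0,0,0, 0,0.009,0,0.018,0,0,0, 0,0.011,0,0.021,0,0,0, 0,0.013,0,0.024,0,0,0, 0,0.014,0,0.026,0,0,0]'
python3 -c "
from g import *
import cv2
print(r.get_state()['contact_force'],r.get_state()['tool_pos'])
a=r.snapshot('scene')['img'][100:400,60:360,::-1];b=r.snapshot('side')['img'][150:400,100:350,::-1]
cv2.imwrite('pics/d.png',np.hstack([cv2.resize(a,(400,400)),cv2.resize(b,(400,400))]))"
```

```text
clock: 9.95
tool_pos: [0.6801, -0.1418, 0.0043]
eef_rot: [0.831, 0.501, -0.206, 0.125]
contact_force: [0.6, -0.1, 0.9]
opening: 0.008
finger_force: 1.2
[ 0.573 -0.141  0.867] [ 0.68  -0.142  0.004]
```

View pics/d.png

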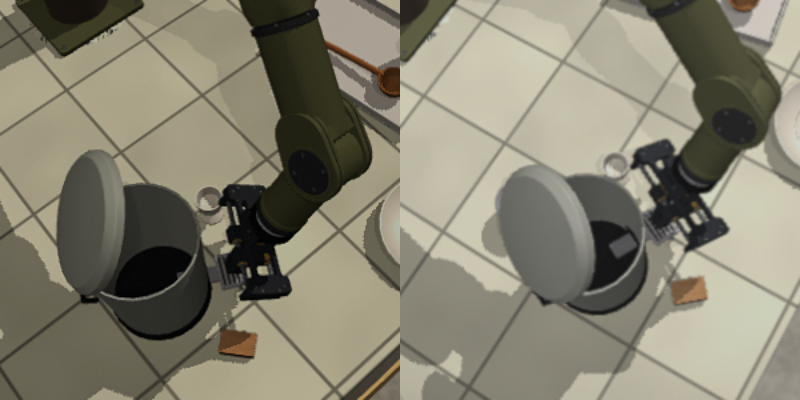

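The lid stands open in both views, upright at about (90,225) in the scene crop. I'll check the angle by projecting the lid rim.

```bash
python3 -c "
from g import *
from h import *
C=np.array([.628,-.242,0]);H=C-.094*f
a,b=load('scene0.pkl'),load('side0.pkl')
t=np.linspace(0,2*np.pi,90)
for th in(0.9,1.0,1.1,1.2,1.3):
  u=f*np.cos(th)+Z*np.sin(th);n=-f*np.sin(th)+Z*np.cos(th)
  o=[]
  for s,off,k in((a,(60,100),4/3),(b,(100,150),1.6)):
    P=np.vstack([H+[0,0,.214]+u*(.094+.094*np.cos(t))[:,None]+w*(.094*np.sin(t))[:,None]+n*h for h in(0,.01)]+[H+[0,0,.214]+u*(.094+.07*np.cos(t))[:,None]+w*(.07*np.sin(t))[:,None]+n*.03])
    q=(proj(s,P)-off)*k; o+=[q.min(0),q.max(0)]
  print(th,*o)
"
```

```text
0.9 [ 55.165 145.982] [131.581 290.939] [100.73  159.114] [197.109 299.289]
1.0 [ 52.6   144.925] [117.505 290.817] [ 96.749 161.435] [187.622 300.853]
1.1 [ 50.088 144.482] [102.789 291.126] [ 92.278 164.326] [178.122 302.584]
1.2 [ 47.317 144.621] [ 88.033 291.675] [ 87.137 167.858] [169.008 304.62 ]
1.3 [ 41.614 145.008] [ 76.144 292.396] [ 81.129 171.874] [160.763 306.891]
```

Comparing extents puts the lid at about 0.93–0.98 rad, so it needs about 3 mm more.

```bash
python3 -m pendant '[0,0.002,0,0.003,0,0,0, 0,0.003,0,0.006,0,0,0, 0,0.005,0,0.009,0,0,0, 0,0.006,0,0.012,0,0,0, 0,0.008,0,0.015,0,0,0, 0,0.009,0,0.018,0,0,0, 0,0.011,0,0.021,0,0,0, 0,0.011,0,0.021,0,0,0]'
python3 -c "
from g import *
import cv2
print(r.get_state()['contact_force'],r.get_state()['tool_pos'])
a=r.snapshot('scene')['img'][100:400,60:360,::-1];b=r.snapshot('side')['img'][150:400,100:350,::-1]
cv2.imwrite('pics/e.png',np.hstack([cv2.resize(a,(400,400)),cv2.resize(b,(400,400))]))"
```

```text
clock: 10.85
tool_pos: [0.6801, -0.1416, 0.0006]
eef_rot: [0.831, 0.501, -0.206, 0.125]
contact_force: [-0.4, -0.9, 0.6]
opening: 0.008
finger_force: 0.5
[-0.391 -0.9    0.555] [ 0.68  -0.142  0.001]
```

View pics/e.png

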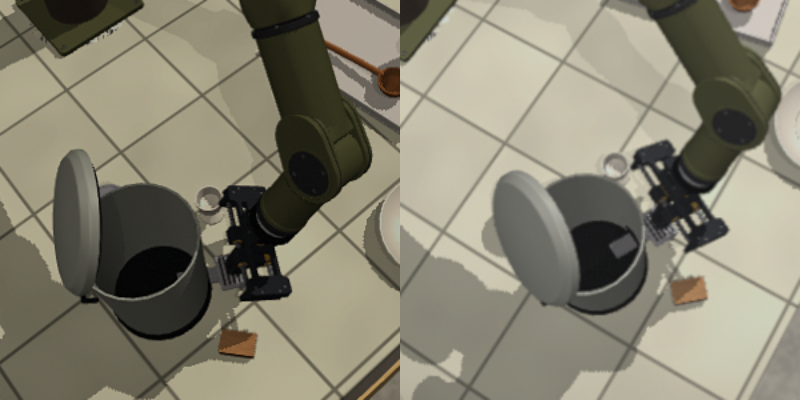

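The scene crop now has the lid at x 53..101, so about 1.1 rad. The holding force is small there, so I'll ease on to the firm stop, where both angle and force are certain.

```bash
python3 -m pendant '[0,0.002,0,0.003,0,0,0, 0,0.003,0,0.006,0,0,0, 0,0.005,0,0.009,0,0,0, 0,0.006,0,0.012,0,0,0, 0,0.006,0,0.012,0,0,0]'; python3 -m pendant '[0,0.002,0,0.003,0,0,0, 0,0.003,0,0.006,0,0,0, 0,0.003,0,0.006,0,0,0]'
```

```text
clock: 11.45
tool_pos: [0.6803, -0.1413, -0.0015]
eef_rot: [0.832, 0.501, -0.206, 0.125]
contact_force: [-0.3, -0.5, 0.9]
opening: 0.008
finger_force: 0.3
clock: 11.75
tool_pos: [0.6802, -0.1413, -0.0025]
eef_rot: [0.831, 0.501, -0.206, 0.125]
contact_force: [0.3, 0.2, 0.7]
opening: 0.005
finger_force: 0.2
```

```bash
python3 -m pendant '[0,0.002,0,0.003,0,0,0, 0,0.003,0,0.006,0,0,0, 0,0.003,0,0.006,0,0,0]'; python3 -m pendant '[0,0.002,0,0.003,0,0,0, 0,0.002,0,0.003,0,0,0]'
```

```text
clock: 12.05
tool_pos: [0.6802, -0.1415, -0.0033]
eef_rot: [0.831, 0.501, -0.206, 0.125]
contact_force: [-0.3, 0.1, 1.0]
opening: 0.004
finger_force: 0.6
clock: 12.25
tool_pos: [0.6803, -0.1415, -0.0035]
eef_rot: [0.831, 0.501, -0.206, 0.125]
contact_force: [-0.3, 0.8, 3.3]
opening: 0.007
finger_force: 1.5
```

At the stop, with 3.3 N. Holding.

```bash
H='hold'; python3 -m pendant '[0,0,0,0,0,0,0, 0,0,0,0,0,0,0]'; python3 -m pendant '[0,0.001,0,0.001,0,0,0, 0,0.001,0,0.001,0,0,0]'
```

```text
clock: 12.45
tool_pos: [0.6803, -0.1415, -0.0036]
eef_rot: [0.831, 0.501, -0.206, 0.125]
contact_force: [-0.4, 0.8, 4.5]
opening: 0.003
finger_force: 2.0
clock: 12.65
tool_pos: [0.6803, -0.1415, -0.0036]
eef_rot: [0.831, 0.501, -0.206, 0.125]
contact_force: [-2.0, 0.5, 5.6]
opening: 0.006
finger_force: 2.6
```

```bash
python3 -m pendant '[0,0,0,0,0,0,0, 0,0,0,0,0,0,0, 0,0,0,0,0,0,0, 0,0,0,0,0,0,0, 0,0,0,0,0,0,0, 0,0,0,0,0,0,0, 0,0,0,0,0,0,0, 0,0,0,0,0,0,0, 0,0,0,0,0,0,0, 0,0,0,0,0,0,0, 0,0,0,0,0,0,0, 0,0,0,0,0,0,0]'; python3 -m pendant '[0,0,0,0,0,0,0, 0,0,0,0,0,0,0, 0,0,0,0,0,0,0, 0,0,0,0,0,0,0, 0,0,0,0,0,0,0, 0,0,0,0,0,0,0, 0,0,0,0,0,0,0, 0,0,0,0,0,0,0, 0,0,0,0,0,0,0, 0,0,0,0,0,0,0, 0,0,0,0,0,0,0, 0,0,0,0,0,0,0]';python3 -m pendant '[0,0,0,0,0,0,0, 0,0,0,0,0,0,0, 0,0,0,0,0,0,0, 0,0,0,0,0,0,0, 0,0,0,0,0,0,0, 0,0,0,0,0,0,0, 0,0,0,0,0,0,0, 0,0,0,0,0,0,0, 0,0,0,0,0,0,0, 0,0,0,0,0,0,0, 0,0,0,0,0,0,0, 0,0,0,0,0,0,0]'
```

```text
clock: 13.85
tool_pos: [0.6803, -0.1416, -0.0036]
eef_rot: [0.831, 0.501, -0.206, 0.125]
contact_force: [-1.1, 0.5, 6.4]
opening: 0.009
finger_force: 2.6
clock: 15.05
tool_pos: [0.6803, -0.1416, -0.0036]
eef_rot: [0.832, 0.501, -0.206, 0.125]
contact_force: [-1.6, 0.8, 4.4]
opening: 0.005
finger_force: 2.6
clock: 16.25
tool_pos: [0.6803, -0.1416, -0.0036]
eef_rot: [0.831, 0.501, -0.206, 0.125]
contact_force: [-2.1, 1.8, 5.2]
opening: 0.007
finger_force: 2.6
```

```bash
python3 -m pendant '[0,-0.002,0,-0.004,0,0,0, 0,-0.005,0,-0.009,0,0,0, 0,-0.008,0,-0.014,0,0,0, 0,-0.01,0,-0.019,0,0,0, 0,-0.013,0,-0.024,0,0,0, 0,-0.016,0,-0.029,0,0,0, 0,-0.018,0,-0.034,0,0,0, 0,-0.021,0,-0.039,0,0,0, 0,-0.024,0,-0.044,0,0,0, 0,-0.026,0,-0.049,0,0,0, 0,-0.029,0,-0.054,0,0,0, 0,-0.031,0,-0.059,0,0,0]'; python3 -m pendant '[0,-0.002,0,-0.004,0,0,0, 0,-0.005,0,-0.009,0,0,0, 0,-0.008,0,-0.014,0,0,0, 0,-0.01,0,-0.019,0,0,0, 0,-0.013,0,-0.024,0,0,0, 0,-0.016,0,-0.029,0,0,0, 0,-0.018,0,-0.034,0,0,0, 0,-0.021,0,-0.039,0,0,0, 0,-0.024,0,-0.044,0,0,0, 0,-0.026,0,-0.049,0,0,0, 0,-0.029,0,-0.054,0,0,0, 0,-0.031,0,-0.059,0,0,0]'
```

```text
clock: 17.45
tool_pos: [0.6805, -0.1413, 0.0062]
eef_rot: [0.831, 0.501, -0.206, 0.125]
contact_force: [0.1, 2.2, 2.2]
opening: 0.002
finger_force: 1.1
clock: 18.65
tool_pos: [0.6803, -0.1416, 0.0162]
eef_rot: [0.831, 0.501, -0.206, 0.125]
contact_force: [0.8, 1.8, 3.6]
opening: 0.002
finger_force: 1.9
```

```bash
python3 -m pendant '[0,-0.002,0,-0.004,0,0,0, 0,-0.004,0,-0.007,0,0,0, 0,-0.006,0,-0.011,0,0,0, 0,-0.008,0,-0.014,0,0,0, 0,-0.01,0,-0.018,0,0,0, 0,-0.011,0,-0.021,0,0,0, 0,-0.013,0,-0.025,0,0,0, 0,-0.015,0,-0.028,0,0,0, 0,-0.017,0,-0.032,0,0,0, 0,-0.019,0,-0.036,0,0,0, 0,-0.021,0,-0.04,0,0,0, 0,-0.024,0,-0.045,0,0,0]'; python3 -m pendant '[0,-0.003,0,-0.006,0,0,0, 0,-0.006,0,-0.012,0,0,0, 0,-0.009,0,-0.018,0,0,0, 0,-0.013,0,-0.024,0,0,0, 0,-0.016,0,-0.03,0,0,0, 0,-0.019,0,-0.036,0,0,0, 0,-0.019,0,-0.036,0,0,0]'
```

```text
clock: 19.85
tool_pos: [0.68, -0.142, 0.0238]
eef_rot: [0.831, 0.5, -0.206, 0.125]
contact_force: [-0.3, -0.7, 4.2]
opening: 0.008
finger_force: 2.2
clock: 20.55
tool_pos: [0.6805, -0.1412, 0.0298]
eef_rot: [0.831, 0.501, -0.206, 0.125]
contact_force: [-0.5, 0.5, 0.1]
opening: 0.008
finger_force: 0.0
```

Contact is released with the lever up. Next I retreat back along the tool axis, then up.

```bash
python3 -m pendant '[0,0,0,-0.1,0,0,0, 0,0,0,-0.3,0,0,0, 0,0,0,-0.6,0,0,0, 0,0,0,-0.95,0,0,0, 0,0,0,-0.95,0,0,0, 0,0,0,-0.95,0,0,0]'; python3 -m pendant '[0,-0.1,0,-0.2,0,0,0, 0,-0.2,0,-0.4,0,0,0, 0,-0.2,0,-0.5,0,0,0, 0,-0.2,0,-0.5,0,0,0, 0,-0.2,0,-0.5,0,0,0]'
python3 -c "
from g import *
from h import *
a,b=load('scene0.pkl')['img'],load('side0.pkl')['img']
A,B=r.snapshot('scene')['img'],r.snapshot('side')['img']
L,N=[np.hstack([cv2.resize(i[220:380,95:265],(400,376)),cv2.resize(j[240:350,155:300],(400,303))[:300] if 0 else cv2.resize(j[230:370,150:300],(400,376))])for i,j in((A,B),(a,b))]
cv2.imwrite('pics/f.png',L[:,:,::-1])
for i,j,n in((a,A,'scene'),(b,B,'side')):
  # shift of matchbox / egg cup / pad patches by matching
  for nm,(x0,y0,x1,y1) in (dict(pad=(218,280,250,320),match=(218,340,260,375),tray=(256,80,415,200)) if n=='scene' else dict(match=(262,315,300,348),tin=(158,260,182,295),egg=(222,240,246,262),tray=(228,90,355,178))).items():
    t=i[y0:y1,x0:x1];m=cv2.matchTemplate(j[y0-8:y1+8,x0-8:x1+8],t,cv2.TM_CCOEFF_NORMED);_,v,_,l=cv2.minMaxLoc(m);print(n,nm,round(v,3),l[0]-8,l[1]-8)
"
```

```text
clock: 21.15
tool_pos: [0.7128, -0.0811, 0.1579]
eef_rot: [0.831, 0.501, -0.204, 0.126]
contact_force: [0.2, -0.8, -0.3]
opening: 0.003
finger_force: 0.0
clock: 21.65
tool_pos: [0.714, -0.0752, 0.2342]
eef_rot: [0.831, 0.5, -0.207, 0.124]
contact_force: [0.5, -0.2, -0.3]
opening: 0.009
finger_force: 0.0
scene pad 1.0 0 0
scene match 1.0 0 0
scene tray 0.363 0 0
side match 1.0 0 0
side tin 0.863 0 0
side egg 1.0 0 0
side tray 0.366 0 0
```

View pics/f.png

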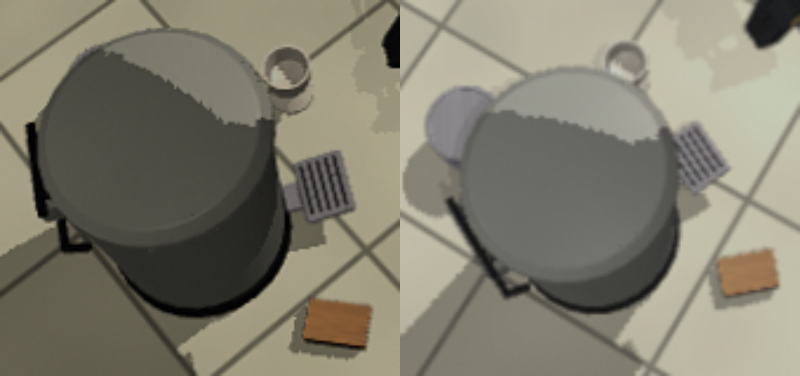

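The lid is shut and the lever is up. Pad, matchbox, egg cup and tin are exactly where they were, and the hand is clear. Handing in.

```bash
python3 -c "
from plant import r
print(r.finish_job())"
```

```text
the job is handed in; nothing more can be done
None
```

I pressed the foot lever to its stop and held the lid wide open for about 4 s at roughly 5 N. I then eased the lid down slowly until it shut, took the hand away and handed the job in at about 22 s; the judge returned no verdict. The last pictures show the bin and the things around it where they stood; the arm partly hid the tray, which it never touched.

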